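# Find the heavier sealed jar and show it to the code reader

## Robot

A 6-joint arm with a two-finger parallel gripper is mounted at the origin on the work surface. World frame = base frame: x ahead of the robot, y to its left, z up, the work surface at z = 0. Lengths are in m, angles in rad, forces in N, time in s.
With the tool pointing down it reaches from about 0.375 to 0.9 m from the base axis. Payload 3.1 kg.
Tool frame: the origin (TCP) lies on the centre line of the jaws, within the pads' length; the fingertips stand 8 mm ahead of it and the grasp point (between the pads) lies 11 mm behind it; z points along the fingers, y is the line along which they close (so a half turn about z gives the same grasp; the last joint's range is limited). The gripper opens to 87 mm and grips with 3 to 60 N. Pads are 19 mm wide; open, the fingers measure 117 mm over their backs; the gripper's body (75 mm by 190 mm) begins 51 mm behind the grasp point.
Start: joints at [-1.526, 0.527, 1.433, -0, 1.181, -0.178], TCP at [0.138, -0.61, 0.231] pointing down, gripper open.
Joint ranges: [-3.08, 3.08], [-0.75, 2.2], [0.22, 2.44], [-1.43, 4.57], [0, 2.65], [-2.85, 2.85]. Speed limits (rad/s): [2.79, 2.79, 3.14, 3.14, 3.14, 3.14].

## Interface

Orientations are given as a unit quaternion [x, y, z, w].
In Python, from rig import robot gives the robot as it stands. The module is installed in compiled form; this text tells all that it offers.
- The arm moves only by the tool send_rows, never from a script. Its argument "increments" is one flat list of numbers, 7 for each row, row after row: the turn, a rotation vector about the world's x, y, z in rad, then the shift along the world's x, y, z in cm, then the opening, from 0 (shut) to 1 (fully open). A call has 1 to 20 rows; each row shifts and turns the commanded pose from where the row before left it; what a row does not reach is not made up. A row lasts 1/12 s, in which the tool goes at most 41.7 mm and 7.16 degrees, less where a joint would pass 70% of its speed; a pose out of reach is approached as far as the arm can. A call is refused whole if a number of a shift passes 4.17 or a number of a turn 0.125, either way. A call with a gripper value outside its range is refused whole. The fingers move at their own pace and stop on an object; "newtons" is the grip in N (left out, the last holds). Time passes only in rows, so rows that do not move let the fingers close. It gives the time, the measured TCP pose, the force, the opening and the grip force at its end, in the units of the state.
- robot.get_obs(): the state, without advancing time (a new reading comes with each control period).
- robot.camera(name): name is "scene" or "top"; returns a dict with "image" (384x512x3 uint8, red, green, blue), "range_z" (384x512 float32, m along the optical axis (not along the pixel's ray), 0 where there is no reading), "fx", "fy", "cx", "cy" (pixels), "R" (3x3) and "t" (3): a world point X has camera coordinates R X + t. Camera axes: x right, y down, z forward; pixel columns grow to the right and rows downward; lengths in m; the calibration is good to about 2 mm. A picture is of the moment at which its call begins.
- robot.hand_in(): hands the job in; it is judged then, once.
The state is a dict: "time": time; "q": joint angles; "joint_velocities": joint speeds; "joint_torque": joint torques, N m; "position": TCP position; "tool_rot": TCP orientation; "ft_force": force on the tool from outside, world axes, zero at the start; "moment": the same for the moment, N m; "grip_width": finger opening in m; "grip_force": force on a finger pad.
Only numpy, scipy, OpenCV 4.12 (cv2) and the standard library are available. Lean on these libraries where they do the work, as an engineer would, in place of code of your own. Each camera call takes 0.05 s, during which the arm holds its last target. There are 200 camera calls.

## Task

Two look-alike sealed white jars stand in the end wells of the green jar rack; one holds the steel reference. Pick up the left-hand jar (the robot's left) first, feel its weight and set it back in its well, then pick up the right-hand jar and feel its weight. Finish with the heavier jar held upright and still in the gripper, its underside about 5 cm above the middle of the reader's round window without touching the reader, the lighter jar standing in its own well, and nothing else on the bench disturbed; the program ends while still holding the jar.

Things in the scene. Friction and masses are not known exactly. Their poses are not given: they have to be found in the camera images.
- jar_left_mid (a point): Left-hand jar (on the robot's left, +y end of the rack): sealed round white jar, 50 mm diameter all the way up, 75 mm tall with its ribbed screw cap, upright, 15 mm deep in its well. At random it is the heavier (0.4 to 0.6 kg) or the lighter (0.12 to 0.24 kg) of the pair. This point is its centre, 37.5 mm above its underside, on its axis; z along its axis.
- jar_right_mid (a point): Right-hand jar (the robot's right, -y end of the rack): exactly like the left-hand jar in looks, size and possible weights; in both the contents can shift about 1 mm. It stands 15 mm deep in the rack's right well. This point is its centre, 37.5 mm above its underside; z along its axis.
- jar_left_base (a point): Centre of the left-hand jar's underside, 37.5 mm below its centre.
- jar_right_base (a point): Centre of the right-hand jar's underside, 37.5 mm below its centre.
- rack: Fixed green plastic jar rack, a block 80 mm (its x) by 210 mm (its y) by 30 mm high; origin at the centre of its underside, on the table. Three wells 15 mm deep in a row along its y: two square jar wells, 58 mm wide with chamfered mouths, 68 mm either side of the middle, and a 30 mm well in the middle that holds a small vial. It may be on either half of the table and turned up to 0.5 rad.
- well_left (a point): Centre of the floor of the left jar well (+y end), 15 mm above the table; axes as the rack's.
- well_right (a point): Centre of the floor of the right jar well (-y end), 15 mm above the table; axes as the rack's.
- reader: Fixed code reader, a low grey housing 120 x 120 mm and 46 mm high with a round glass window in its top; origin at the centre of its underside. On the other half of the table from the rack.
- reader_window (a point): Centre of the reader's glass window (72 mm diameter, black surround), on its top face 50 mm above the table; z up.
- vial: Bystander: amber vial, 25 mm diameter, 54 mm tall, black cap, standing in the rack's middle well (origin at its underside), its top 69 mm above the table.
- dish: Bystander: closed clear Petri dish, 90 mm diameter, 16 mm high; origin under its centre.
- scissors: Bystander: red-handled scissors lying flat, 155 mm long, 10 mm high; origin near the pivot.
- beaker: Bystander: glass beaker, 66 mm diameter, 85 mm tall; origin under its centre.
- brush: Bystander: brush lying flat, 150 mm long; origin under its middle.
- wash: Bystander: white plastic bottle with a red cap, 64 mm diameter, 150 mm tall; origin under its centre.
Not all that is in view belongs to the job. What is shaped like the part that bears jar_right_mid but brown or pink is not meant.

How it is judged:
By the outcome, as a careful person would: the job done as asked, in the order asked, and still so for the second after the job is handed in, while the arm keeps its last pose, push and grip.
It also fails if it takes over 72 s, if anything falls off the work surface, if the arm or the gripper's body presses on something with over 40 N, if the wrist force passes 120 N, or if a joint passes its speed limit or range.

## Working session

There is one attempt and no reset: what is moved stays moved. The work goes in short steps, Python scripts to look and compute and a tool call to move; the robot and the scene stay as the last step left them, time stands still between calls to the robot, and variables do not carry over. Pictures are saved under pics/ and viewed, at most 10 in all, crops included, and the job is handed in when it is done.

Besides the shell and the picture viewer there is one more tool, called after ">>>" in YAML: its name, and indented under it one key for each argument. send_rows: Moves the arm, as the interface text tells. Its arguments: {"type":"object","properties":{"increments":{"type":"array"},"newtons":{"type":"number"}},"required":["increments"]}

```bash
mkdir -p pics
cat > h.py <<'E'
import numpy as np,cv2
from rig import robot
def cam(n,f=None):
    c=robot.camera(n)
    if f: cv2.imwrite('pics/'+f,c['image'][:,:,::-1])
    return c
def pts(c):
    z=c['range_z'];v,u=np.indices(z.shape)
    X=np.stack([(u-c['cx'])/c['fx']*z,(v-c['cy'])/c['fy']*z,z],-1)
    return (X-c['t'])@c['R']   # R^T (X-t)
def ray(c,u,v,h):
    d=c['R'].T@np.array([(u-c['cx'])/c['fx'],(v-c['cy'])/c['fy'],1]);o=-c['R'].T@c['t']
    return o+d*(h-o[2])/d[2]
E
python3 - <<'E'
from h import *
a=cam('top','top.png');b=cam('scene','scene.png')
np.savez('top.npz',**a);np.savez('scene.npz',**b)
for c in(a,b):print(-c['R'].T@c['t'],c['fx'])
o=robot.get_obs();print({k:np.round(v,3) for k,v in o.items()})
E
```

```text
[ 0.36888346 -0.09817373  1.03997737] 363.90670956270804
[1.19132841 0.21250601 0.89172802] 442.08990677701604
{'time': np.float64(0.1), 'q': array([-1.527,  0.528,  1.434, -0.   ,  1.181, -0.179]), 'joint_velocities': array([-0.   , -0.   , -0.004,  0.001, -0.001, -0.001]), 'joint_torque': array([ -0.   , -44.098, -17.715,   0.063,   0.053,  -0.   ]), 'position': array([ 0.138, -0.609,  0.23 ]), 'tool_rot': array([ 0.994,  0.111,  0.   , -0.001]), 'ft_force': array([-0.814,  0.325, -0.235]), 'moment': array([ 0.001,  0.027, -0.012]), 'grip_force': np.float64(0.0), 'grip_width': np.float64(0.087)}
```

View pics/top.png

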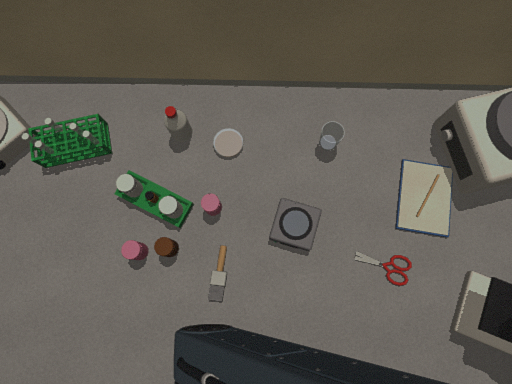

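View pics/scene.png

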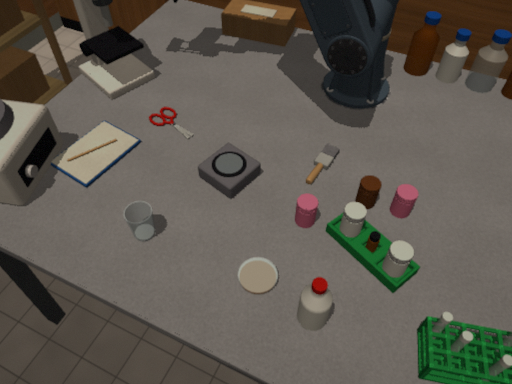

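The top view shows the rack with jars at about (125,183) on the left and (168,206) on the right, and the reader window at (295,223). Pink and brown decoys stand at (211,203), (166,247) and (133,250).

Run:
```python
from h import *
R={}
for n in('top','scene'):
    c=dict(np.load(n+'.npz'));P=pts(c);im=c['image'].astype(int);hsv=cv2.cvtColor(c['image'],cv2.COLOR_RGB2HSV)
    z=P[...,2]
    def comps(m,lo,tag):
        k,l,s,ce=cv2.connectedComponentsWithStats(m.astype(np.uint8))
        for i in range(1,k):
            if s[i,4]>=lo:
                Q=P[l==i];x=(Q.max(0)+Q.min(0))/2;print(n,tag,ce[i].round(1),s[i,4],'mean',Q.mean(0).round(4),'mid',x.round(4),'ext',np.ptp(Q,axis=0).round(3))
    roi=(P[...,0]>.3)&(P[...,0]<.75)&(P[...,1]>-.3)&(P[...,1]<.5)
    comps(roi&(hsv[...,1]<60)&(hsv[...,2]>110)&(abs(z-.09)<.007),60,'jartop')
    g=(hsv[...,0]>50)&(hsv[...,0]<80)&(hsv[...,1]>150)&(abs(z-.03)<.006)&(P[...,1]<.36 if n=='top' else roi)
    k,l,s,ce=cv2.connectedComponentsWithStats((g&roi).astype(np.uint8))
    Q=P[g&roi&(P[...,1]<.36)][:,:2]*1000
    r=cv2.minAreaRect(Q.astype(np.float32));print(n,'rack',r)
    comps((abs(z-.048)<.006)&(P[...,1]<.05)&(P[...,1]>-.3)&(P[...,0]>.2)&(P[...,0]<.55),200,'reader')
    comps((abs(z-.05)<.006)&(hsv[...,2]<50)&(P[...,1]<.05)&(P[...,1]>-.3)&(P[...,0]>.2)&(P[...,0]<.55),50,'ring')
    comps(roi&(((hsv[...,0]>160)|(hsv[...,0]<15))&(hsv[...,1]>90)&(z>.055)),40,'decoy')
```

```text
top jartop [124.7 182.3] 250 mean [0.6043 0.2778 0.0893] mid [0.6044 0.2783 0.0885] ext [0.047 0.049 0.01 ]
top jartop [167.4 204.7] 263 mean [0.5455 0.1579 0.0892] mid [0.546  0.1578 0.0887] ext [0.047 0.048 0.01 ]
top rack ((574.9314575195312, 216.88845825195312), (208.81320190429688, 76.81330108642578), 64.7143783569336)
top reader [295.6 226.4] 1520 mean [ 0.5008 -0.1866  0.0469] mid [ 0.495  -0.1858  0.048 ] ext [0.11  0.138 0.012]
top ring [295.5 224.7] 223 mean [ 0.5052 -0.1864  0.0475] mid [ 0.5077 -0.1863  0.0489] ext [0.084 0.086 0.01 ]
top decoy [210.1 202.7] 269 mean [0.5564 0.0473 0.0734] mid [0.5571 0.0479 0.0678] ext [0.048 0.048 0.025]
top decoy [163.7 246.2] 299 mean [0.4365 0.1613 0.0799] mid [0.415  0.0459 0.5475] ext [0.092 0.288 0.985]
top decoy [131.6 249.5] 312 mean [0.4263 0.245  0.0789] mid [0.4102 0.0872 0.5475] ext [0.083 0.371 0.985]
scene jartop [355.3 210.1] 307 mean [0.5483 0.1593 0.0895] mid [0.5472 0.1593 0.0889] ext [0.048 0.049 0.011]
scene jartop [401.7 250.1] 388 mean [0.6069 0.2789 0.0896] mid [0.6056 0.2787 0.0892] ext [0.05  0.049 0.009]
scene rack ((579.0020751953125, 218.55819702148438), (209.08697509765625, 80.37909698486328), 63.87273406982422)
scene reader [230.8 161.9] 1204 mean [ 0.5048 -0.1828  0.0473] mid [ 0.4961 -0.1846  0.0478] ext [0.108 0.139 0.011]
scene ring [230.1 164.8] 183 mean [ 0.5151 -0.1795  0.0478] mid [ 0.5096 -0.1849  0.0481] ext [0.081 0.09  0.008]
scene decoy [369.9 184.9] 331 mean [0.4457 0.1664 0.0718] mid [0.4402 0.1658 0.0666] ext [0.05  0.048 0.023]
scene decoy [406.2 193.8] 366 mean [0.4349 0.2513 0.0716] mid [0.4297 0.2513 0.0671] ext [0.049 0.048 0.024]
scene decoy [307.  203.6] 357 mean [0.5654 0.0511 0.072 ] mid [0.5606 0.0497 0.067 ] ext [0.05  0.05  0.024]
```

>>> send_rows:
  increments: [0,0,0.045,2.1,2.7,0,1,0,0,0.045,2.1,2.7,0,1,0,0,0.045,2.1,2.7,0,1,0,0,0.045,2.1,2.7,0,1,0,0,0.045,2.1,2.7,0,1,0,0,0.045,2.1,2.7,0,1,0,0,0.045,2.1,2.7,0,1,0,0,0.045,2.1,2.7,0,1,0,0,0.045,2.1,2.7,0,1,0,0,0.045,2.1,2.7,0,1,0,0,0.045,2.1,2.7,0,1,0,0,0.045,2.1,2.7,0,1,0,0,0.045,2.1,2.7,0,1,0,0,0.045,2.1,2.7,0,1,0,0,0.045,2.1,2.7,0,1,0,0,0.045,1,3,0,1,0,0,0.045,1,3,0,1,0,0,0.045,1,3,0,1,0,0,0.045,1,3,0,1,0,0,0.045,1,3,0,1]
  newtons: 35

```text
time: 1.77
position: [0.5031, -0.0528, 0.2302]
tool_rot: [0.846, 0.533, -0.0, -0.0]
ft_force: [0.9, -0.5, -0.2]
grip_width: 0.087
grip_force: 0.0
```

>>> send_rows:
  increments: [0,0,0,0.93,3.01,0,1,0,0,0,0.93,3.01,0,1,0,0,0,0.93,3.01,0,1,0,0,0,0.93,3.01,0,1,0,0,0,0.93,3.01,0,1,0,0,0,0.93,3.01,0,1,0,0,0,0.93,3.01,0,1,0,0,0,0.93,3.01,0,1,0,0,0,0.93,3.01,0,1,0,0,0,0.93,3.01,0,1,0,0,0,0.93,3.01,0,1,0,0,0,0,0,-1.5,1,0,0,0,0,0,-1.5,1,0,0,0,0,0,-1.5,1,0,0,0,0,0,-1.5,1,0,0,0,0,0,-1.5,1,0,0,0,0,0,-1.5,1,0,0,0,0,0,0,1,0,0,0,0,0,0,1,0,0,0,0,0,0,1]

```text
time: 3.43
position: [0.6058, 0.2767, 0.141]
tool_rot: [0.847, 0.532, 0.0, 0.0]
ft_force: [0.7, 0.6, 0.5]
grip_width: 0.087
grip_force: 0.0
```

Run:
```python
from h import *
cam('scene','s2.png');o=robot.get_obs();print(o['position'],o['ft_force'],o['tool_rot'])
```

```text
[0.60612778 0.2767648  0.14153131] [ 0.01939138 -0.63353601 -0.51413811] [8.46518305e-01 5.32358870e-01 8.50742336e-04 2.62255169e-04]
```

View pics/s2.png

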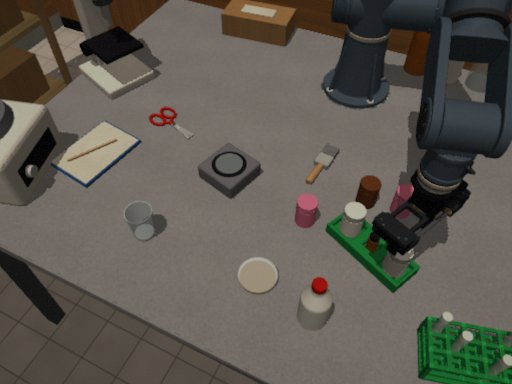

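The fingers straddle the left jar near (400,255), across the rack and clear of the vial, so I'm descending and closing.

>>> send_rows:
  increments: [0,0,0,-0.05,0.12,-1,1,0,0,0,0,0,-1,1,0,0,0,0,0,-1,1,0,0,0,0,0,-1,1,0,0,0,0,0,-1,1,0,0,0,0,0,-1,1,0,0,0,0,0,-1,1,0,0,0,0,0,-1,1,0,0,0,0,0,-1,1,0,0,0,0,0,0,1,0,0,0,0,0,0,0.7,0,0,0,0,0,0,0.65,0,0,0,0,0,0,0.5,0,0,0,0,0,0,0.4,0,0,0,0,0,0,0.4,0,0,0,0,0,0,0.4,0,0,0,0,0,0,0.4,0,0,0,0,0,0,0.4]
  newtons: 35

```text
time: 4.98
position: [0.605, 0.2779, 0.0509]
tool_rot: [0.847, 0.532, 0.0, -0.0]
ft_force: [-1.4, 0.9, 1.5]
grip_width: 0.049
grip_force: 35.0
```

Run:
```python
from h import *
o=robot.get_obs();print(o['position'],o['ft_force'],o['moment'],o['grip_width'],o['grip_force'])
```

```text
[0.60500187 0.27789003 0.05093269] [-1.35696285  0.91163862  1.46734445] [-0.09057452  0.01674088 -0.06131474] 0.04902538140278002 34.999812036130606
```

>>> send_rows:
  increments: [0,0,0,0,0,0.3,0.4,0,0,0,0,0,0.5,0.4,0,0,0,0,0,0.5,0.4,0,0,0,0,0,0.5,0.4,0,0,0,0,0,0.5,0.4,0,0,0,0,0,0.5,0.4,0,0,0,0,0,0.5,0.4,0,0,0,0,0,0.5,0.4,0,0,0,0,0,0.5,0.4,0,0,0,0,0,0.5,0.4,0,0,0,0,0,0.2,0.4,0,0,0,0,0,0,0.4,0,0,0,0,0,0,0.4,0,0,0,0,0,0,0.4,0,0,0,0,0,0,0.4,0,0,0,0,0,0,0.4,0,0,0,0,0,0,0.4]

```text
time: 6.4
position: [0.6048, 0.2777, 0.1002]
tool_rot: [0.847, 0.532, -0.0, -0.0]
ft_force: [-0.1, -0.4, -4.9]
grip_width: 0.049
grip_force: 35.0
```

Run:
```python
from h import *
F=[]
for i in range(5):
    c=cam('scene','s3.png' if i==4 else None);o=robot.get_obs();F.append(np.r_[o['ft_force'],o['joint_torque'][1:3]])
print(np.round(F,2),o['position'],o['tool_rot'],o['grip_width'],o['grip_force'])
```

```text
[[ 2.400e-01  1.320e+00 -4.680e+00 -5.271e+01 -1.581e+01]
 [-3.100e-01 -5.900e-01 -4.530e+00 -5.270e+01 -1.582e+01]
 [ 8.000e-01  5.000e-02 -5.220e+00 -5.269e+01 -1.582e+01]
 [ 8.000e-02 -2.900e-01 -5.120e+00 -5.269e+01 -1.582e+01]
 [-2.300e-01 -2.900e-01 -4.630e+00 -5.269e+01 -1.583e+01]] [0.60490035 0.27780789 0.10048812] [ 8.46503627e-01  5.32382953e-01 -3.43847306e-05 -1.85896435e-05] 0.049282831843143825 34.9986193974064
```

View pics/s3.png

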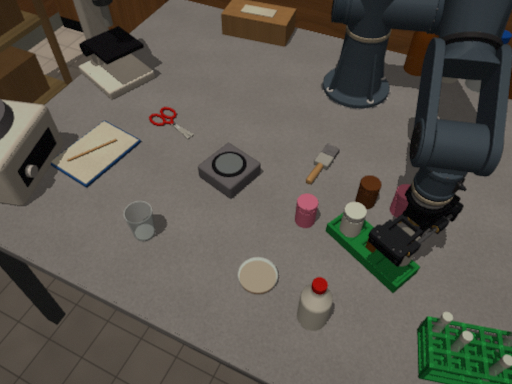

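The left jar weighs about 4.8 N (0.49 kg), which points to the heavier one. I'm setting it back in its well.

>>> send_rows:
  increments: [0,0,0,0,0,-0.4,0.4,0,0,0,0,0,-0.5,0.4,0,0,0,0,0,-0.5,0.4,0,0,0,0,0,-0.5,0.4,0,0,0,0,0,-0.5,0.4,0,0,0,0,0,-0.5,0.4,0,0,0,0,0,-0.5,0.4,0,0,0,0,0,-0.5,0.4,0,0,0,0,0,-0.4,0.4,0,0,0,0,0,-0.3,0.4,0,0,0,0,0,-0.2,0.4,0,0,0,0,0,-0.1,0.4,0,0,0,0,0,-0.1,0.4,0,0,0,0,0,0,0.4,0,0,0,0,0,0,0.4,0,0,0,0,0,0,0.4]

```text
time: 7.98
position: [0.6051, 0.2778, 0.0509]
tool_rot: [0.847, 0.532, 0.0, 0.0]
ft_force: [-0.8, 0.3, -2.5]
grip_width: 0.0492
grip_force: 35.0
```

>>> send_rows:
  increments: [0,0,0,0,0,-0.1,0.4,0,0,0,0,0,0,0.4,0,0,0,0,0,0,0.6,0,0,0,0,0,0,0.7,0,0,0,0,0,0,0.85,0,0,0,0,0,0,1,0,0,0,0,0,0,1,0,0,0,0,0,0,1,0,0,0,0,0,0,1,0,0,0,0,0,0,1,0,0,0,0,0,0.5,1,0,0,0,0,0,1,1,0,0,0,0,0,1.5,1,0,0,0,0,0,1.5,1,0,0,0,0,0,1.5,1,0,0,0,0,0,1.5,1,0,0,0,0,0,1.5,1,0,0,0,0,0,1,1,0,0,0,0,0,0,1]

```text
time: 9.57
position: [0.6068, 0.2784, 0.1531]
tool_rot: [0.846, 0.532, 0.003, 0.001]
ft_force: [0.0, -0.5, -0.7]
grip_width: 0.0875
grip_force: 0.0
```

>>> send_rows:
  increments: [0,0,0,-0.97,-2,0,1,0,0,0,-0.97,-2,0,1,0,0,0,-0.97,-2,0,1,0,0,0,-0.97,-2,0,1,0,0,0,-0.97,-2,0,1,0,0,0,-0.97,-2,0,1,0,0,0,0,0,0,1,0,0,0,0,0,0,1,0,0,0,0,0,0,1]

```text
time: 10.32
position: [0.5473, 0.1581, 0.1495]
tool_rot: [0.847, 0.532, 0.0, -0.0]
ft_force: [-0.5, 0.5, 0.1]
grip_width: 0.0867
grip_force: 0.0
```

```bash
cat > jt.py <<'E'
from h import *
c=cam('scene','s4.png');P=pts(c);hsv=cv2.cvtColor(c['image'],cv2.COLOR_RGB2HSV)
m=(hsv[...,1]<60)&(hsv[...,2]>110)&(abs(P[...,2]-.09)<.012)&(P[...,0]>.45)&(P[...,0]<.7)&(P[...,1]>.1)&(P[...,1]<.35)
k,l,s,ce=cv2.connectedComponentsWithStats(m.astype(np.uint8))
for i in range(1,k):
    if s[i,4]>=40:
        Q=P[l==i];print(ce[i].round(1),s[i,4],Q.mean(0).round(4),((Q.max(0)+Q.min(0))/2).round(4),np.ptp(Q,axis=0).round(3))
o=robot.get_obs();print(o['position'],o['ft_force'],o['moment'])
E
python3 jt.py
```

```text
[356.8 210.3] 221 [0.5475 0.1625 0.0895] [0.5464 0.1638 0.0897] [0.046 0.039 0.008]
[401.7 250.1] 394 [0.607  0.279  0.0893] [0.6055 0.2787 0.0886] [0.049 0.048 0.009]
[0.54739495 0.15838784 0.14951185] [ 1.04241754 -0.49234139  0.43380848] [-0.03497689 -0.06937958  0.00626666]
```

View pics/s4.png

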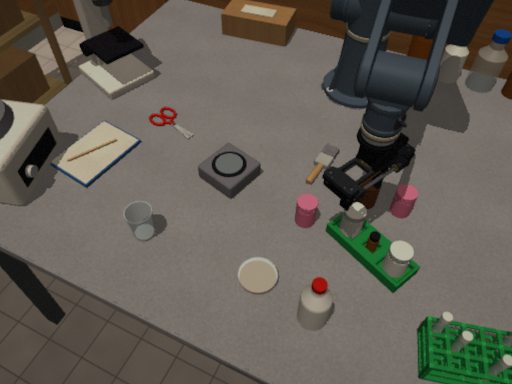

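The left jar is back in its well at (402,250), at the same place and height as before, and the gripper is above the right jar at (356,210). Descending 9.9 cm.

>>> send_rows:
  increments: [0,0,0,0,0,-1.2,1,0,0,0,0,0,-1.2,1,0,0,0,0,0,-1.2,1,0,0,0,0,0,-1.2,1,0,0,0,0,0,-1.1,1,0,0,0,0,0,-1,1,0,0,0,0,0,-1,1,0,0,0,0,0,-1,1,0,0,0,0,0,-0.95,1,0,0,0,0,0,0,1,0,0,0,0,0,0,0.7,0,0,0,0,0,0,0.65,0,0,0,0,0,0,0.5,0,0,0,0,0,0,0.4,0,0,0,0,0,0,0.4,0,0,0,0,0,0,0.4,0,0,0,0,0,0,0.4,0,0,0,0,0,0,0.4]
  newtons: 35

```text
time: 11.87
position: [0.5468, 0.1578, 0.0514]
tool_rot: [0.847, 0.532, 0.0, 0.0]
ft_force: [-0.4, 0.6, 2.1]
grip_width: 0.0492
grip_force: 35.0
```

>>> send_rows:
  increments: [0,0,0,0,0,0.3,0.4,0,0,0,0,0,0.5,0.4,0,0,0,0,0,0.5,0.4,0,0,0,0,0,0.5,0.4,0,0,0,0,0,0.5,0.4,0,0,0,0,0,0.5,0.4,0,0,0,0,0,0.5,0.4,0,0,0,0,0,0.5,0.4,0,0,0,0,0,0.5,0.4,0,0,0,0,0,0.5,0.4,0,0,0,0,0,0.2,0.4,0,0,0,0,0,0,0.4,0,0,0,0,0,0,0.4,0,0,0,0,0,0,0.4,0,0,0,0,0,0,0.4,0,0,0,0,0,0,0.4,0,0,0,0,0,0,0.4]

```text
time: 13.28
position: [0.5466, 0.1578, 0.1008]
tool_rot: [0.847, 0.532, -0.0, -0.0]
ft_force: [-0.5, -0.2, -1.9]
grip_width: 0.0493
grip_force: 35.0
```

Run:
```python
from h import *
F=[]
for i in range(5):
    c=cam('scene');o=robot.get_obs();F.append(o['ft_force'])
print(np.round(F,2),o['position'],o['tool_rot'],o['grip_width'],o['grip_force'])
```

```text
[[ 0.45  0.74 -1.6 ]
 [-0.51 -0.04 -1.21]
 [ 0.36  0.2  -1.58]
 [ 0.41 -1.03 -2.36]
 [-0.09 -0.25 -1.  ]] [0.54669469 0.15779011 0.10097903] [ 8.46516087e-01  5.32363138e-01 -4.99090828e-05 -3.65355223e-05] 0.04920387911096285 34.99977742721967
```

The right jar weighs about 1.6 N, so the left is the heavier. Setting the right one back.

>>> send_rows:
  increments: [0,0,0,0,0,-0.4,0.4,0,0,0,0,0,-0.5,0.4,0,0,0,0,0,-0.5,0.4,0,0,0,0,0,-0.5,0.4,0,0,0,0,0,-0.5,0.4,0,0,0,0,0,-0.5,0.4,0,0,0,0,0,-0.5,0.4,0,0,0,0,0,-0.5,0.4,0,0,0,0,0,-0.4,0.4,0,0,0,0,0,-0.3,0.4,0,0,0,0,0,-0.2,0.4,0,0,0,0,0,-0.1,0.4,0,0,0,0,0,-0.1,0.4,0,0,0,0,0,-0.05,0.4,0,0,0,0,0,0,0.4,0,0,0,0,0,0,0.4]

```text
time: 14.87
position: [0.5467, 0.1578, 0.0514]
tool_rot: [0.847, 0.532, 0.0, 0.0]
ft_force: [-2.4, -0.6, 5.4]
grip_width: 0.0494
grip_force: 35.0
```

>>> send_rows:
  increments: [0,0,0,0,0,0,0.4,0,0,0,0,0,0,0.6,0,0,0,0,0,0,0.7,0,0,0,0,0,0,0.85,0,0,0,0,0,0,1,0,0,0,0,0,0,1,0,0,0,0,0,0,1,0,0,0,0,0,0,1,0,0,0,0,0,0,1,0,0,0,0,0,0.5,1,0,0,0,0,0,1,1,0,0,0,0,0,1.5,1,0,0,0,0,0,1.5,1,0,0,0,0,0,1.5,1,0,0,0,0,0,1.5,1,0,0,0,0,0,1.5,1,0,0,0,0,0,1,1,0,0,0,0,0,0,1]

```text
time: 16.37
position: [0.5484, 0.158, 0.1535]
tool_rot: [0.846, 0.532, 0.003, 0.001]
ft_force: [0.9, 0.2, 0.7]
grip_width: 0.0872
grip_force: 0.0
```

>>> send_rows:
  increments: [0,0,0,0.97,2,0,1,0,0,0,0.97,2,0,1,0,0,0,0.97,2,0,1,0,0,0,0.97,2,0,1,0,0,0,0.97,2,0,1,0,0,0,0.97,2,0,1,0,0,0,0,0,0,1,0,0,0,0,0,0,1,0,0,0,0,0,0,1]

```text
time: 17.12
position: [0.6039, 0.2771, 0.1497]
tool_rot: [0.846, 0.532, -0.001, -0.0]
ft_force: [-1.0, -0.3, 0.1]
grip_width: 0.0868
grip_force: 0.0
```

```bash
sed -i s/s4.png/s5.png/ jt.py; python3 jt.py
```

```text
[355.1 210.3] 313 [0.5492 0.159  0.0894] [0.5482 0.1587 0.0886] [0.051 0.049 0.009]
[0.60388771 0.27683497 0.14986522] [ 0.11360976  0.14178925 -0.10418073] [-0.04475317 -0.04742818  0.0368221 ]
```

The right jar is back in its well. Now regrasping the left.

>>> send_rows:
  increments: [0,0,0,0.1,0.1,-1.2,1,0,0,0,0,0,-1.2,1,0,0,0,0,0,-1.2,1,0,0,0,0,0,-1.2,1,0,0,0,0,0,-1.1,1,0,0,0,0,0,-1,1,0,0,0,0,0,-1,1,0,0,0,0,0,-1,1,0,0,0,0,0,-0.95,1,0,0,0,0,0,0,1,0,0,0,0,0,0,0.7,0,0,0,0,0,0,0.65,0,0,0,0,0,0,0.5,0,0,0,0,0,0,0.4,0,0,0,0,0,0,0.4,0,0,0,0,0,0,0.4,0,0,0,0,0,0,0.4,0,0,0,0,0,0,0.4]
  newtons: 35

```text
time: 18.67
position: [0.6058, 0.2789, 0.0524]
tool_rot: [0.847, 0.532, 0.0, -0.0]
ft_force: [-0.6, 1.3, 2.2]
grip_width: 0.0493
grip_force: 35.0
```

Run:
```python
from h import *
for n in('top','scene'):
    c=dict(np.load(n+'.npz'));g=cv2.cvtColor(c['image'],cv2.COLOR_RGB2GRAY)
    u0,v0=((295,223) if n=='top' else (230,163))
    r=cv2.resize(g[v0-30:v0+30,u0-35:u0+35],None,fx=4,fy=4,interpolation=cv2.INTER_CUBIC)
    m=(r<45).astype(np.uint8);cs,_=cv2.findContours(m,cv2.RETR_CCOMP,cv2.CHAIN_APPROX_NONE)
    for k in cs:
        if cv2.contourArea(k)>3000:
            e=cv2.fitEllipse(k);u=u0-35+(e[0][0]+.5)/4-.5;v=v0-30+(e[0][1]+.5)/4-.5
            print(n,e[1],(u,v),ray(c,u,v,.05).round(4))
```

```text
top (125.7984848022461, 128.28379821777344) (295.24950408935547, 223.1706142425537) [ 0.509  -0.1854  0.05  ]
top (108.97601318359375, 111.51077270507812) (295.3699264526367, 222.71880531311035) [ 0.5102 -0.1857  0.05  ]
scene (28.48895835876465, 193.47537231445312) (245.4437141418457, 180.9210205078125) [ 0.549 -0.118  0.05 ]
scene (99.77798461914062, 137.0605926513672) (228.7277488708496, 163.93919372558594) [ 0.5161 -0.1828  0.05  ]
scene (85.05741882324219, 113.38917541503906) (228.61414337158203, 163.02975273132324) [ 0.5134 -0.1845  0.05  ]
```

>>> send_rows:
  increments: [0,0,0,0,0,0.3,0.4,0,0,0,0,0,0.5,0.4,0,0,0,0,0,0.5,0.4,0,0,0,0,0,0.5,0.4,0,0,0,0,0,0.5,0.4,0,0,0,0,0,0.5,0.4,0,0,0,0,0,1,0.4,0,0,0,0,0,1,0.4,0,0,0,0,0,1,0.4,0,0,0,0,0,1,0.4,0,0,0,0,0,1,0.4,0,0,0,0,0,1,0.4,0,0,0,0,0,1,0.4,0,0,0,0,0,1,0.4,0,0,0,0,0,0.6,0.4,0,0,0,0,0,0.4,0.4,0,0,0,0,0,0,0.4,0,0,0,0,0,0,0.4]

```text
time: 20.17
position: [0.6058, 0.2787, 0.17]
tool_rot: [0.847, 0.532, -0.0, -0.0]
ft_force: [0.1, -0.3, -4.4]
grip_width: 0.0493
grip_force: 35.0
```

>>> send_rows:
  increments: [0,0,0,-0.2,-0.9,0,0.4,0,0,0,-0.2,-0.9,0,0.4,0,0,0,-0.4,-1.95,0,0.4,0,0,0,-0.4,-1.95,0,0.4,0,0,0,-0.4,-1.95,0,0.4,0,0,0,-0.4,-1.95,0,0.4,0,0,0,-0.4,-1.95,0,0.4,0,0,0,-0.4,-1.95,0,0.4,0,0,0,-0.4,-1.95,0,0.4,0,0,0,-0.4,-1.95,0,0.4,0,0,0,-0.4,-1.95,0,0.4,0,0,0,-0.4,-1.95,0,0.4,0,0,0,-0.4,-1.95,0,0.4,0,0,0,-0.4,-1.95,0,0.4,0,0,0,-0.4,-1.95,0,0.4]

```text
time: 21.42
position: [0.5488, 0.0055, 0.1698]
tool_rot: [0.847, 0.532, -0.001, -0.0]
ft_force: [-0.1, 0.1, -4.8]
grip_width: 0.0489
grip_force: 35.0
```

>>> send_rows:
  increments: [0,0,0,-0.4,-1.95,0,0.4,0,0,0,-0.4,-1.95,0,0.4,0,0,0,-0.4,-1.95,0,0.4,0,0,0,-0.4,-1.95,0,0.4,0,0,0,-0.4,-1.95,0,0.4,0,0,0,-0.4,-1.95,0,0.4,0,0,0,-0.4,-1.95,0,0.4,0,0,0,-0.4,-1.95,0,0.4,0,0,0,-0.4,-1.95,0,0.4,0,0,0,-0.4,-1.95,0,0.4,0,0,0,-0.4,-1.95,0,0.4,0,0,0,-0.2,-0.9,0,0.4,0,0,0,-0.2,-0.9,0,0.4,0,0,0,0,0,0,0.4,0,0,0,0,0,0,0.4,0,0,0,0,0,0,0.4,0,0,0,0,0,0,0.4]

```text
time: 22.83
position: [0.5019, -0.224, 0.17]
tool_rot: [0.846, 0.533, 0.0, -0.0]
ft_force: [0.2, 0.1, -4.9]
grip_width: 0.049
grip_force: 35.0
```

Run:
```python
from h import *
a=cam('scene','s6.png');b=cam('top','t6.png');np.savez('s6.npz',**a)
cv2.imwrite('pics/c6.png',cv2.resize(a['image'][80:240,140:310,::-1],None,fx=3,fy=3))
o=robot.get_obs();print(o['position'],o['tool_rot'],o['ft_force'],o['grip_width'],o['q'])
```

```text
[ 0.50203155 -0.22425585  0.1700412 ] [ 8.46173514e-01  5.32907446e-01  1.63843652e-06 -1.94969760e-04] [ 0.10180117  0.90207759 -4.37626831] 0.049231488791096276 [-6.23459266e-01  5.08095392e-01  1.68254796e+00  1.83733999e-04
  9.51309432e-01 -1.76835380e-01]
```

View pics/c6.png

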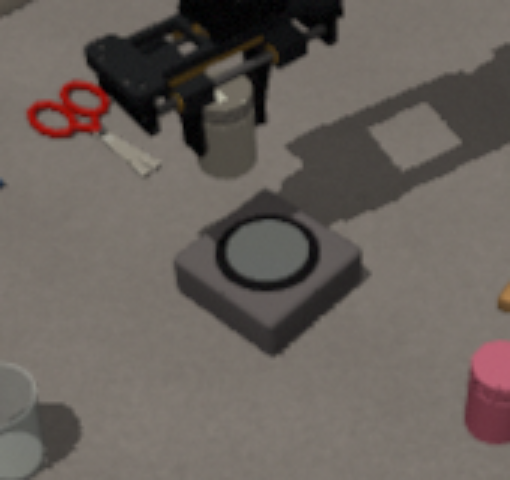

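The jar is upright in the jaws, but I sent two rows too many and it overshot in -y. Correcting by (+0.8, +3.9) cm and lowering to 5 cm above the window.

>>> send_rows:
  increments: [0,0,0,0.1,0.4,0,0.4,0,0,0,0.2,0.9,0,0.4,0,0,0,0.2,0.9,0,0.4,0,0,0,0.2,0.9,0,0.4,0,0,0,0.1,0.5,0,0.4,0,0,0,0,0.3,0,0.4,0,0,0,0,0,-0.3,0.4,0,0,0,0,0,-0.5,0.4,0,0,0,0,0,-0.5,0.4,0,0,0,0,0,-0.5,0.4,0,0,0,0,0,-0.5,0.4,0,0,0,0,0,-0.5,0.4,0,0,0,0,0,-0.3,0.4,0,0,0,0,0,-0.1,0.4,0,0,0,0,0,0,0.4,0,0,0,0,0,0,0.4,0,0,0,0,0,0,0.4,0,0,0,0,0,0,0.4]

```text
time: 24.43
position: [0.5101, -0.1863, 0.1384]
tool_rot: [0.847, 0.532, 0.0, 0.0]
ft_force: [-0.4, -0.3, -5.8]
grip_width: 0.0492
grip_force: 35.0
```

Run:
```python
from h import *
a=cam('scene','s7.png');P=pts(a)
cv2.imwrite('pics/c7.png',cv2.resize(a['image'][80:240,140:310,::-1],None,fx=3,fy=3))
o=robot.get_obs();print(o['position'],o['tool_rot'],o['ft_force'],o['grip_width'],o['joint_velocities'].round(3))
# jar body points: vertical cylinder near the axis, below the fingers
hsv=cv2.cvtColor(a['image'],cv2.COLOR_RGB2HSV);p=o['position']
m=(np.hypot(P[...,0]-p[0],P[...,1]-p[1])<.032)&(P[...,2]>.085)&(P[...,2]<.127)
Q=P[m];print(len(Q),Q.min(0),Q.max(0))
from scipy.optimize import least_squares
def fit(Q):
    return least_squares(lambda s:np.hypot(Q[:,0]-s[0],Q[:,1]-s[1])-.025,p[:2],loss='soft_l1',f_scale=.001).x
for lo,hi in((.1,.113),(.113,.127)):
    print(lo,fit(Q[(Q[:,2]>lo)&(Q[:,2]<hi)]))
```

```text
[ 0.51011361 -0.18630253  0.13833769] [8.46496347e-01 5.32394438e-01 1.35764059e-04 2.80939274e-04] [ 0.40854451 -0.46169481 -3.33921348] 0.049279035832247436 [-0.002 -0.     0.001 -0.001  0.001 -0.   ]
137 [ 0.50509629 -0.20719737  0.09772693] [ 0.53630745 -0.16059855  0.12696638]
0.1 [ 0.50882029 -0.18636905]
0.113 [ 0.50863141 -0.18632114]
```

View pics/c7.png

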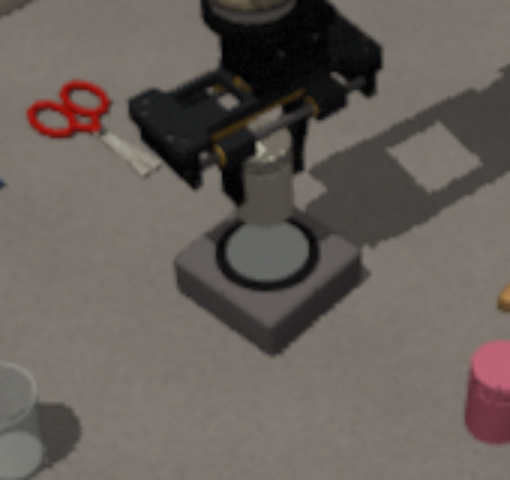

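The jar is upright over the window centre at crop pixel (268,250). Its underside is at about z = 0.10 m, it is still, and it is vertical to within 0.2 mm. Handing in.

```bash
python3 -c "
from rig import robot
print(robot.hand_in())"
```

```text
the job is handed in; nothing more can be done
None
```

The job is handed in: the left jar (about 4.8 N, against about 1.6 N for the right) is the heavier and is held upright and still about 5 cm above the reader window, with the right jar back in its own well.

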